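# Set the length stop against backlash

## Robot

A 6-joint arm with a two-finger parallel gripper is mounted at the origin on the work surface. World frame = base frame: x ahead of the robot, y to its left, z up, the work surface at z = 0. Lengths are in mm, angles in rad, forces in N, time in s.
With the tool pointing down it reaches from about 350 to 775 mm from the base axis. Payload 7.3 kg.
Tool frame: the origin (TCP) lies midway between the tips of the shut fingers; the grasp point (between the pads) lies 19 mm behind it; z points along the fingers, x is the direction in which the jaws open and shut, and the axes are right-handed (so a half turn about z gives the same grasp; the last joint's range is limited). The gripper opens to 92 mm and grips with 3 to 60 N. Pads are 19 mm wide; open, the fingers measure 130 mm over their backs; the gripper's body (75 mm by 190 mm) begins 47 mm behind the grasp point.
Start: joints at [1.135, 0.342, 1.524, -0, 1.275, -0.146], TCP at [150.01, 503.134, 204.641] pointing down, gripper open.
Joint ranges: [-2.53, 2.53], [-0.77, 2.02], [0.04, 2.7], [-1, 4.14], [0.28, 2.66], [-3.11, 3.11]. Speed limits (rad/s): [2.57, 2.57, 3.14, 3.14, 3.14, 3.14].

## Interface

Orientations are given as [roll, pitch, yaw] about the fixed x, y, z axes, in that order (R = Rz(yaw) Ry(pitch) Rx(roll)).
In Python, from plant import bot gives the robot as it stands.
- The arm moves only by the shell command python3 -m pendant 'ROWS' [OPENING]. ROWS is JSON, a list of rows, each an object with "linear": the shift along the world's x, y, z in mm, a list of three; "twist": the turn about the world's z in degrees. In form: [{"linear": [x, y, z], "twist": twist}, ...]. A call has 1 to 20 rows; each row is the pose to reach, as a shift and turn from the pose commanded when the call began; what a row does not reach only later rows make up. A row lasts 1/8 s, in which the tool goes at most 62.5 mm and 10.7 degrees, less where a joint would pass 70% of its speed; a pose out of reach is approached as far as the arm can. A call with a gripper value outside its range is refused whole. OPENING is the closure in counts, from 0 (fully open) to 255 (shut), set as the call begins (- or left out, the last holds). The fingers move at their own pace and stop on an object; the grip force is fixed at half the most. Time passes only in rows, so rows that repeat a pose let the fingers close. It gives the time, the measured TCP pose, the force and the opening at its end, in the units of the state.
- bot.get_obs(): the state, without advancing time (a new reading comes with each control period).
- bot.capture(name): name is "scene" or "side" or "wrist"; returns a dict with "frame" (420x560x3 uint8, blue, green, red), "z_map" (420x560 float32, mm along the optical axis (not along the pixel's ray), 0 where there is no reading), "fx", "fy", "cx", "cy" (pixels), "k1" (the pictures are not rectified: a ray, as slopes to the right and down, at radius r is drawn at 1 + k1 r^2 times it, then the intrinsics apply), "rvec" (rotation vector, rad) and "tvec" (3), from world to camera coordinates, as OpenCV has them. Camera axes: x right, y down, z forward; pixel columns grow to the right and rows downward; lengths in mm; the calibration is good to about 2 mm. A picture is of the moment at which its call begins.
- bot.close_job(): hands the job in, once; it reports no verdict.
The state is a dict: "time": time; "joint_positions": joint angles; "dq": joint speeds; "tau": joint torques, N m; "tool_pos": TCP position; "tcp_rot": TCP orientation; "contact_force": force on the tool from outside, world axes, zero at the start; "moment": the same for the moment, N m; "grip_width": finger opening in mm.
Only numpy, scipy, OpenCV 4.12 (cv2) and the standard library are available. Lean on these libraries where they do the work, as an engineer would, in place of code of your own. Each camera call takes 0.05 s, during which the arm holds its last target. There are 200 camera calls.

## Task

Set the length stop of the drilling jig to the brass marker using the black bar knob on the jig's gearbox. The screw has backlash, so turn the knob to run the stop about 15 mm past the marker, then turn back so that the stop's pointer comes to stand opposite the marker's finger with the slack taken up, moving towards the gearbox. Then let go of the knob; never push the stop itself.

Things in the scene. Friction and masses are not known exactly. Their poses are not given: they have to be found in the camera images.
- knob_grip (a point): Grip of the black bar knob on the jig's grey gearbox, on its vertical axis, 100 mm above the table. Upright bar 54 mm long (point x), 14 mm thick (point y), from 22 mm below the point to 15 mm above, on a 56 mm disc: pinch it from above. Clockwise from above drives the stop away from the gearbox, 40 mm per rad after the slack; takes 0.13 N m and stays put. Not the star knob or the speed box's knob.
- knob (a joint): Slack between knob and screw, 0 to 0.30 rad, growing clockwise: 0.30 when the knob drives the screw clockwise (stop moving away from the gearbox), 0 when it drives anticlockwise (stop moving towards it). In between the knob turns freely and the stop stands still. Near 0 = slack taken up by a last move towards the gearbox.
- stop: Sliding stop on two steel rods: aluminium block with wooden top, 78 x 40 mm, top 92 mm above the table, dark pointer low on its +x side. Origin at table height under its middle, in line with the pointer; y: along the rods, away from the gearbox. Starts 18 to 28 mm short of the marker, on the gearbox side; can run 35 mm past it. Moved only by the knob.
- marker: Brass cursor 24 mm wide, fixed on the edge of the jig's dark wooden base beside the scale, with a thin finger pointing at the rods. Axes parallel to the stop's; origin on the centre line of the rods at table height, in line with the finger: the stop is set when its origin has y = 0 in the marker's frame.
Mind the look-alikes: they are no part of the job. Several things have the shape of the marker; the one meant has the colours described above.

How it is judged:
By the outcome, as a careful person would: the job done as asked, in the order asked, and still so for the second after the job is handed in, with the robot touching nothing.
It also fails if it takes over 32 s, if anything falls off the work surface, if the arm or the gripper's body presses on something with over 40 N, if the wrist force passes 120 N, or if a joint passes its speed limit or range.

## Working session

There is one attempt and no reset: what is moved stays moved. The work goes in short steps, Python scripts to look and compute and a shell command to move; the robot and the scene stay as the last step left them, time stands still between calls to the robot, and variables do not carry over. Pictures are saved under pics/ and viewed, about 8 in all and at most 12, crops included, and the job is handed in when it is done.

```bash
mkdir -p pics; cat > h.py <<'E'
import numpy as np, cv2
from plant import bot
def cap(n,save=None):
    c=bot.capture(n)
    if save: cv2.imwrite('pics/'+save+'.png',c['frame']); np.savez('pics/'+save+'.npz',**c)
    return c
def load(s): return {k:(v if v.ndim else v.item()) for k,v in np.load('pics/'+s+'.npz').items()}
def rays(c,uv):
    uv=np.array(uv,float).reshape(-1,1,2)
    K=np.array([[c['fx'],0,c['cx']],[0,c['fy'],c['cy']],[0,0,1.]])
    # distortion model: d = u*(1+k1 r^2)
    n=cv2.undistortPointsIter(uv,K,np.array([c['k1'],0,0,0.]),None,None,(3,50,1e-9)).reshape(-1,2)
    R=cv2.Rodrigues(np.array(c['rvec'],float))[0]; t=np.array(c['tvec'],float).reshape(3)
    d=np.c_[n,np.ones(len(n))]@R
    return -R.T@t, d
def onplane(c,uv,z):
    o,d=rays(c,uv); return o+d*((z-o[2])/d[:,2])[:,None]
def depthpt(c,uv):
    o,d=rays(c,uv); uv=np.array(uv).reshape(-1,2)
    return o+d*np.array([c['z_map'][int(round(v)),int(round(u))] for u,v in uv])[:,None]
E
python3 - <<'E'
from h import *
a=cap('scene','s0');b=cap('side','d0');w=cap('wrist','w0')
for c in(a,b,w): print(rays(c,[[280,210]]),c['fx'],c['k1'])
cv2.imwrite('pics/m0.png',cv2.resize(np.hstack([b['frame'],w['frame']]),(800,300)))
o=bot.get_obs();print(o['time'],o['tool_pos'],o['tcp_rot'],o['grip_width'])
E
```

```text
(array([ 982.19998279, -302.57165182,  531.98265893]), array([[-0.69490743,  0.4025941 , -0.59611394]])) 536.5157925142738 -0.0350944619411304
(array([230.76368162, 455.28887859, 431.65809601]), array([[ 0.37931498, -0.76259758, -0.52450952]])) 420.9736359066911 0.04217989216980446
(array([ 83.90826478, 523.22335944, 383.30120893]), array([[ 0.2498729 , -0.08456484, -0.96461182]])) 348.861525858881 -0.07421694964965794
0.15 [149.86151794 502.81247893 204.11018401] [-3.14145148e+00  1.16177696e-03  1.28101125e+00] 91.82587968354778
```

View pics/s0.png

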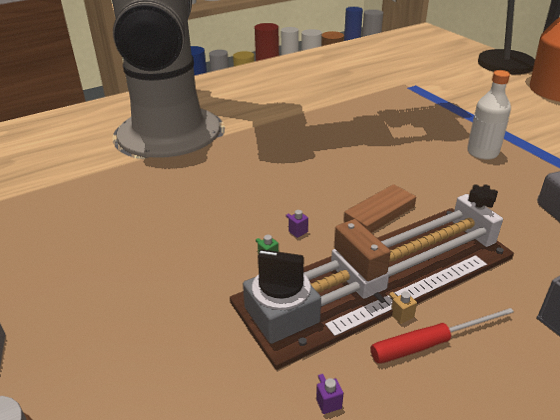

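View pics/m0.png

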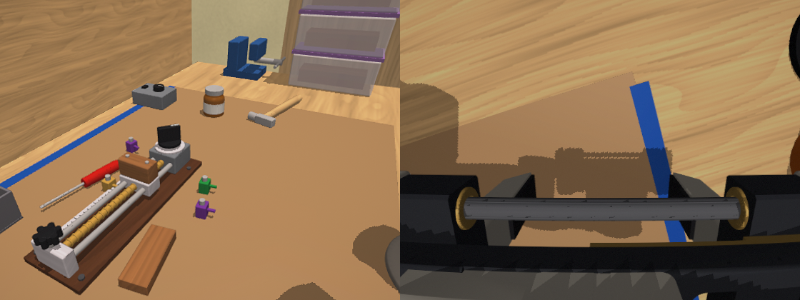

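The scene view shows the gearbox with the black bar knob at (281,272), the stop at (362,250), and the star knob at (482,197). Four things have the marker's shape: brass (403,305), purple (330,393), purple (298,222) and green (267,247). Only the brass one sits on the base edge beside the scale. I'll confirm it with an enlarged crop.

```bash
python3 - <<'E'
from h import *
a=load('s0');b=load('d0')
A=cv2.resize(a['frame'][175:365,230:520],None,fx=2.7,fy=2.7,interpolation=cv2.INTER_CUBIC)
cv2.imwrite('pics/c1.png',A)
B=cv2.resize(b['frame'][160:380,20:300],None,fx=2.7,fy=2.7,interpolation=cv2.INTER_CUBIC)
cv2.imwrite('pics/c2.png',B)
for n,c in(('s',a),('d',b)):
    f=c['frame'];z=c['z_map'];vv,uu=np.mgrid[:420,:560]
    P=depthpt(c,np.c_[uu.ravel(),vv.ravel()]);P[z.ravel()==0]=np.nan
    P=P.reshape(420,560,3)
    hsv=cv2.cvtColor(f,cv2.COLOR_BGR2HSV)
    dark=(f.max(2)<60)&(P[...,2]>76)&(P[...,2]<125)
    k,l,s,ce=cv2.connectedComponentsWithStats(dark.astype(np.uint8))
    for i in range(1,k):
        if s[i,4]>80:
            Q=P[l==i];print(n,'dark',s[i],np.nanmedian(Q,0).round(1),np.nanpercentile(Q,[2,98],axis=0).round(1).tolist())
    br=(hsv[...,0]>14)&(hsv[...,0]<26)&(hsv[...,1]>110)&(P[...,2]>12)&(P[...,2]<60)
    k,l,s,ce=cv2.connectedComponentsWithStats(br.astype(np.uint8))
    for i in range(1,k):
        if s[i,4]>80:
            Q=P[l==i];print(n,'brass',s[i],ce[i].round(),np.nanmedian(Q,0).round(1))
    top=(abs(P[...,2]-92)<5)&(hsv[...,1]>90)&(hsv[...,0]<20)&(f.max(2)>60)
    k,l,s,ce=cv2.connectedComponentsWithStats(top.astype(np.uint8))
    for i in range(1,k):
        if s[i,4]>150:
            cn=max(cv2.findContours((l==i).astype(np.uint8),0,1)[0],key=cv2.contourArea)
            r=cv2.minAreaRect(onplane(c,cn.reshape(-1,2),92)[:,:2].astype(np.float32));print(n,'top',s[i],r)
E
```

```text
s dark [506  12   7  23 121] [102.3 880.2 101.1] [[89.9, 874.3, 77.4], [110.4, 886.2, 124.0]]
s dark [469 185  29  21 426] [585.1 265.8  87.8] [[565.3, 252.5, 76.9], [599.2, 285.6, 89.9]]
s dark [ 258  249   45   47 1688] [580.  -70.7  92.6] [[559.7, -90.6, 76.7], [597.2, -48.5, 115.8]]
s brass [389 218  85  44 939] [431. 239.] [581.9 177.8  41.5]
s brass [311 270  38  22 414] [330. 281.] [577.7   6.6  41.5]
s brass [389 292  28  27 396] [403. 306.] [652.   67.8  25.6]
s top [  0  12  64  16 240] ((-648.86083984375, -138.4359130859375), (45.49551010131836, 173.0093536376953), 0.2272437959909439)
s top [ 335  219   55   44 1071] ((577.6920776367188, 51.15515899658203), (37.0283088684082, 81.88968658447266), 88.7808837890625)
d dark [220 176  33  30 859] [567.3 -57.9  92.9] [[547.7, -78.4, 76.9], [588.3, -40.7, 115.9]]
d dark [ 46 312  42  36 934] [573.5 273.9  87.5] [[560.5, 256.2, 76.5], [594.9, 288.4, 89.1]]
d brass [   0   10  268   77 3017] [118.  51.] [1789.9 -974.1   36.3]
d brass [370 133  54  31 493] [398. 148.] [ 402.9 -524.8   23.3]
d brass [220 224  10  14  89] [224. 229.] [567.7 -17.9  41.2]
d brass [142 247  22  19 266] [152. 256.] [638.6  80.6  25.1]
d brass [  88  257  104   89 1493] [139. 303.] [573.5 178.4  41.3]
d top [  0   4 268  59 657] ((1788.43896484375, -1481.984619140625), (2024.153564453125, 66.38633728027344), 89.81512451171875)
d top [164 212  56  27 769] ((572.40771484375, 57.58262634277344), (40.34268569946289, 82.51216125488281), 88.8272476196289)
```

View pics/c1.png

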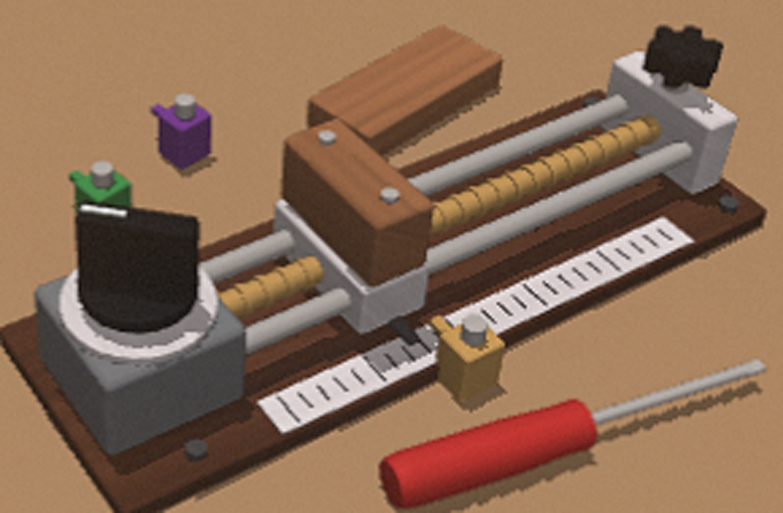

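View pics/c2.png

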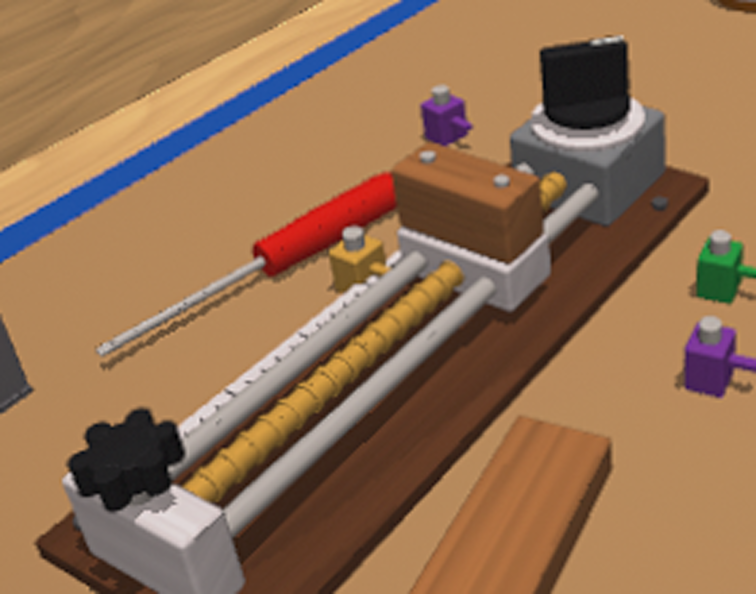

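```bash
cat >> h.py <<'E'
def bar(c,tag,box):
    f=c['frame'];z=c['z_map'];u0,v0,u1,v1=box
    vv,uu=np.mgrid[v0:v1,u0:u1];uv=np.c_[uu.ravel(),vv.ravel()]
    P=depthpt(c,uv);ok=(P[:,2]>112.5)&(P[:,2]<119)&(z[uv[:,1],uv[:,0]]>0)
    Q=onplane(c,uv[ok],115)[:,:2]
    r=cv2.minAreaRect(Q.astype(np.float32));print(tag,'top n',ok.sum(),r)
    m=Q.mean(0);e=np.linalg.svd(Q-m)[2][0];print(tag,m.round(1),'dir',np.degrees(np.arctan2(e[1],e[0])).round(1))
    # disc: white ring near z=78
    g=(f[uv[:,1],uv[:,0]].min(1)>120)&(P[:,2]<84)&(P[:,2]>72)
    if g.sum()>20:
        D=onplane(c,uv[g],np.median(P[g,2]))[:,:2].astype(np.float32)
        print(tag,'disc',g.sum(),np.median(P[g,2]),cv2.minEnclosingCircle(D))
E
python3 - <<'E'
from h import *
bar(load('s0'),'s',(235,235,330,325))
bar(load('d0'),'d',(205,165,275,225))
E
```

```text
s top n 370 ((573.6340942382812, -67.2017822265625), (52.94571304321289, 15.436691284179688), 46.40020751953125)
s [573.6 -66.7] dir 46.0
d top n 159 ((570.0687866210938, -63.530738830566406), (53.60343933105469, 18.905517578125), 46.34193420410156)
d [570.7 -63.8] dir 47.7
```

The bar top measures 53x15 mm at z = 115, which matches. Its centre is about (572,-65) and it lies at about 46.5°. The jaws need yaw 136.5°, so a +63° twist. I'm moving above it.

```bash
python3 -m pendant '[{"linear":[42,-57,0],"twist":6},{"linear":[84,-114,0],"twist":12},{"linear":[126,-170,0],"twist":18},{"linear":[168,-227,0],"twist":24},{"linear":[210,-284,0],"twist":30},{"linear":[252,-341,0],"twist":36},{"linear":[294,-398,0],"twist":42},{"linear":[336,-454,0],"twist":48},{"linear":[378,-511,0],"twist":54},{"linear":[422,-568,0],"twist":63},{"linear":[422,-568,0],"twist":63},{"linear":[422,-568,0],"twist":63},{"linear":[422,-568,0],"twist":63},{"linear":[422,-568,0],"twist":63},{"linear":[422,-568,0],"twist":63}]'
python3 - <<'E'
from h import *
w=cap('wrist','w1');print(bot.get_obs()['tool_pos'],bot.get_obs()['tcp_rot'])
bar(w,'w',(0,0,560,420))
E
```

```text
time: 2.02
tool_pos: [571.5, -63.6, 204.9]
tcp_rot: [3.141, -0.0, 2.382]
contact_force: [0.5, -0.6, -0.3]
grip_width: 91.7
[571.60061233 -63.72234911 205.0262238 ] [3.14136173e+00 8.10970385e-05 2.38201656e+00]
w top n 979 ((571.318115234375, -66.35639953613281), (51.682411193847656, 12.889509201049805), 46.063358306884766)
w [571.1 -66.9] dir 46.5
```

View pics/w1.png

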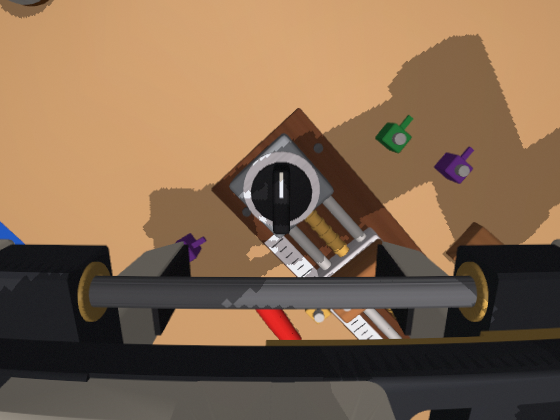

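The wrist view agrees: bar at (282,190), centre (571.3,-66.5), direction 46.3°. I'll descend to TCP z of about 84, with a 1 mm shift in -y, then close.

```bash
python3 -m pendant '[{"linear":[0,-1,-40],"twist":0},{"linear":[0,-1,-80],"twist":0},{"linear":[0,-1,-105],"twist":0},{"linear":[0,-1,-121],"twist":0},{"linear":[0,-1,-121],"twist":0},{"linear":[0,-1,-121],"twist":0}]'
python3 -m pendant '[{"linear":[0,0,0],"twist":0},{"linear":[0,0,0],"twist":0},{"linear":[0,0,0],"twist":0},{"linear":[0,0,0],"twist":0},{"linear":[0,0,0],"twist":0},{"linear":[0,0,0],"twist":0}]' 255
python3 - <<'E'
from h import *
o=bot.get_obs();print(o['tool_pos'],o['moment'],o['grip_width'])
a=cap('scene','s2');b=cap('side','d2')
cv2.imwrite('pics/m2.png',cv2.resize(np.hstack([a['frame'][150:380,210:530],b['frame'][150:380,10:330]]),(800,288)))
E
```

```text
time: 2.82
tool_pos: [572.8, -65.9, 84.8]
tcp_rot: [3.141, 0.002, 2.381]
contact_force: [-1.1, 0.2, -0.3]
grip_width: 91.7
time: 3.58
tool_pos: [572.0, -65.8, 83.6]
tcp_rot: [-3.142, -0.0, 2.381]
contact_force: [-0.2, 0.0, -1.3]
grip_width: 36.7
[571.98593354 -65.84324063  83.60192596] [ 0.02495557  0.06664269 -0.01526386] 36.69071113799395
```

View pics/m2.png

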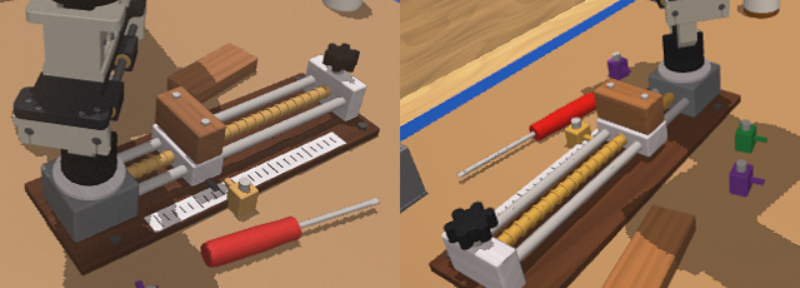

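The fingers are still closing around the bar, and neither view shows any contact with other parts. I'll finish the close and measure stop and marker along the rod axis, which runs at 88.8°.

```bash
cat >> h.py <<'E'
EY=np.array([0.0209,0.9998])
def offs(c,tag,verb=True):
    f=c['frame'];z=c['z_map'];hsv=cv2.cvtColor(f,cv2.COLOR_BGR2HSV)
    vv,uu=np.mgrid[:420,:560];uv=np.c_[uu.ravel(),vv.ravel()]
    P=depthpt(c,uv);P[z.ravel()==0]=-1e4;P=P.reshape(420,560,3)
    roi=(abs(P[...,0]-578)<130)&(P[...,1]>0)&(P[...,1]<180)
    top=roi&(abs(P[...,2]-92)<3.5)&(P[...,0]<640)
    cn=max(cv2.findContours(top.astype(np.uint8),0,1)[0],key=cv2.contourArea).reshape(-1,2)
    Q=onplane(c,cn,92)[:,:2];r=cv2.minAreaRect(Q.astype(np.float32));s=np.array(r[0])@EY
    br=roi&(hsv[...,0]>12)&(hsv[...,0]<28)&(hsv[...,1]>100)&(P[...,2]>12)&(P[...,0]>617)&(P[...,0]<680)
    Bz=P[br];zt=np.percentile(Bz[:,2],97)
    t=Bz[:,2]>zt-2;T=Bz[t][:,:2]
    al=T@EY;lo,hi=np.percentile(al,[3,97]); 
    # peg: grey blob above brass top
    pg=roi&(hsv[...,1]<60)&(P[...,2]>zt+4)&(P[...,2]<zt+25)&(P[...,0]>617)&(P[...,0]<680)
    pl=np.median(P[pg][:,:2]@EY) if pg.sum()>5 else np.nan
    # finger: brass points sticking out towards the rods
    a=Bz[:,:2]; xmin=a[:,0].min(); fi=a[:,0]<xmin+8
    print(tag,'stop',np.round(s,1),'x',round(r[0][0],1),np.round(r[1],1),round(r[2],1),'| marker top z',zt.round(1),'y',lo.round(1),hi.round(1),'mid',((lo+hi)/2).round(1),'peg',pl.round(1),pg.sum(),'finger',fi.sum(),np.median(a[fi]@EY).round(1),'x',a[:,0].min().round(1),a[:,0].max().round(1))
E
python3 -m pendant '[{"linear":[0,0,0],"twist":0},{"linear":[0,0,0],"twist":0},{"linear":[0,0,0],"twist":0},{"linear":[0,0,0],"twist":0},{"linear":[0,0,0],"twist":0},{"linear":[0,0,0],"twist":0}]' 255
python3 - <<'E'
from h import *
for n in('s0','d0','s2','d2'): offs(load(n),n)
o=bot.get_obs();print(o['moment'],o['contact_force'])
E
```

```text
time: 4.42
tool_pos: [571.8, -65.6, 83.6]
tcp_rot: [-3.141, -0.001, 2.381]
contact_force: [-3.2, 2.6, 2.4]
grip_width: 13.3
s0 stop 63.8 x 576.6 [35.9 79.8] 88.8 | marker top z 31.5 y 76.0 97.2 mid 86.6 peg 86.1 71 finger 27 87.0 x 619.4 658.6
d0 stop 68.6 x 572.8 [38.5 81.7] 88.6 | marker top z 31.7 y 77.2 97.7 mid 87.5 peg 88.7 46 finger 19 89.0 x 624.0 657.7
s2 stop 63.8 x 576.7 [35.9 79.9] 89.0 | marker top z 31.2 y 75.7 97.2 mid 86.5 peg 85.7 70 finger 25 86.8 x 619.0 658.4
d2 stop 68.2 x 573.0 [37.9 81.3] 88.6 | marker top z 31.8 y 76.8 97.5 mid 87.2 peg 88.8 45 finger 19 87.8 x 624.3 656.9
[ 0.5476203   0.53892655 -0.02211166] [-3.17790913  2.55512237  2.35039829]
```

Grip is 13.3 mm on the 14 mm bar, so it's held. The stop is about 21 mm short. I'll turn clockwise 60° and look again.

```bash
python3 -m pendant '[{"linear":[0,0,0],"twist":-6},{"linear":[0,0,0],"twist":-12},{"linear":[0,0,0],"twist":-18},{"linear":[0,0,0],"twist":-24},{"linear":[0,0,0],"twist":-30},{"linear":[0,0,0],"twist":-36},{"linear":[0,0,0],"twist":-42},{"linear":[0,0,0],"twist":-48},{"linear":[0,0,0],"twist":-54},{"linear":[0,0,0],"twist":-60},{"linear":[0,0,0],"twist":-60},{"linear":[0,0,0],"twist":-60}]'
python3 - <<'E'
from h import *
a=cap('scene','s3');b=cap('side','d3')
offs(a,'s3');offs(b,'d3')
o=bot.get_obs();print(o['moment'],o['contact_force'])
E
```

```text
time: 5.92
tool_pos: [571.8, -66.0, 83.6]
tcp_rot: [-3.141, 0.0, 1.335]
contact_force: [-2.9, 1.2, 2.2]
grip_width: 13.5
s3 stop 96.0 x 577.8 [36.5 80.2] 88.7 | marker top z 31.2 y 75.0 96.9 mid 86.0 peg 85.7 74 finger 25 86.7 x 618.4 658.6
d3 stop 101.1 x 573.4 [37.6 81.9] 88.6 | marker top z 208.4 y 16.8 31.4 mid 24.1 peg 24.4 37 finger 11 28.8 x 625.9 656.8
[0.16066253 0.63510471 0.01033317] [-3.16969364  0.59039006  2.03705605]
```

```bash
python3 -m pendant '[{"linear":[0,0,0],"twist":-3},{"linear":[0,0,0],"twist":-5.5},{"linear":[0,0,0],"twist":-5.5},{"linear":[0,0,0],"twist":-5.5}]'
python3 - <<'E'
from h import *
a=cap('scene','s4');b=cap('side','d4');offs(a,'s4');offs(b,'d4')
A=cv2.resize(a['frame'][230:340,340:480],None,fx=5,fy=5,interpolation=cv2.INTER_CUBIC);cv2.imwrite('pics/c4.png',A)
E
```

```text
time: 6.52
tool_pos: [571.9, -66.0, 83.6]
tcp_rot: [-3.141, 0.0, 1.239]
contact_force: [-3.7, 0.3, 2.9]
grip_width: 13.8
s4 stop 100.0 x 577.8 [35.9 80.4] 88.9 | marker top z 31.0 y 75.1 97.4 mid 86.2 peg 85.8 71 finger 28 86.0 x 619.0 658.5
d4 stop 104.7 x 573.9 [38.2 81.2] 88.3 | marker top z 209.2 y 15.6 27.1 mid 21.3 peg 22.0 52 finger 18 26.7 x 632.4 656.6
```

```bash
python3 -m pendant '[{"linear":[0,0,0],"twist":6},{"linear":[0,0,0],"twist":12},{"linear":[0,0,0],"twist":18},{"linear":[0,0,0],"twist":24},{"linear":[0,0,0],"twist":30},{"linear":[0,0,0],"twist":34},{"linear":[0,0,0],"twist":34},{"linear":[0,0,0],"twist":34}]'
python3 - <<'E'
from h import *
a=cap('scene','s5');b=cap('side','d5');offs(a,'s5');offs(b,'d5')
A=cv2.resize(a['frame'][230:340,340:480],None,fx=5,fy=5,interpolation=cv2.INTER_CUBIC);cv2.imwrite('pics/c5.png',A)
E
```

```text
time: 7.62
tool_pos: [571.9, -65.8, 83.6]
tcp_rot: [-3.141, -0.0, 1.83]
contact_force: [-4.4, 1.5, 3.3]
grip_width: 13.6
s5 stop 88.5 x 577.5 [36.2 80.4] 88.9 | marker top z 31.2 y 75.4 97.5 mid 86.4 peg 85.7 70 finger 27 86.1 x 619.2 658.7
d5 stop 92.9 x 573.2 [37.8 81.9] 88.7 | marker top z 32.0 y 80.6 97.8 mid 89.2 peg 88.5 42 finger 86 95.6 x 634.4 657.2
```

View pics/c5.png

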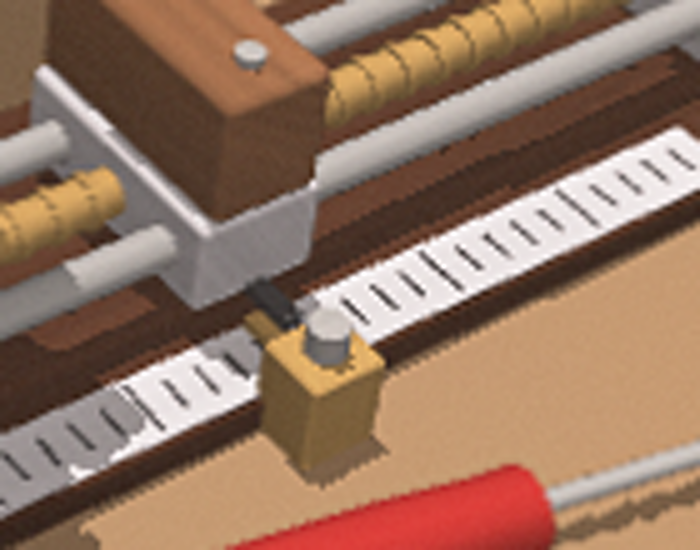

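Overshoot was about 15 mm. After turning back, the pointer (crop 275,303) stands slightly past the finger (crop 262,332). I'll measure both directly.

```bash
cat >> h.py <<'E'
def pf(c,tag,prt=False):
    f=c['frame'];z=c['z_map'];hsv=cv2.cvtColor(f,cv2.COLOR_BGR2HSV)
    vv,uu=np.mgrid[:420,:560];uv=np.c_[uu.ravel(),vv.ravel()]
    P=depthpt(c,uv);P[z.ravel()==0]=-1e4;P=P.reshape(420,560,3)
    reg=(P[...,0]>612)&(P[...,0]<640)&(P[...,1]>25)&(P[...,1]<140)&(P[...,2]>20)&(P[...,2]<45)
    out=[]
    for n,m in(('pointer',reg&(f.max(2)<75)&(hsv[...,1]<130)),('finger',reg&(hsv[...,0]>12)&(hsv[...,0]<28)&(hsv[...,1]>110)&(P[...,0]<632))):
        Q=P[m]
        if len(Q)<3: print(tag,n,len(Q));continue
        zz=np.percentile(Q[:,2],80);q=onplane(c,np.argwhere(m)[:,::-1],zz)
        print(tag,n,len(Q),'px',np.argwhere(m).mean(0)[::-1].round(1),'z',zz.round(1),'x',Q[:,0].min().round(1),Q[:,0].max().round(1),'y3d',(Q[:,:2]@EY).mean().round(2),'plane y rng',np.percentile(q[:,:2]@EY,[5,50,95]).round(1), 'top only',(Q[Q[:,2]>zz-2][:,:2]@EY).mean().round(2))
E
python3 - <<'E'
from h import *
for n in('s0','s3','s4','s5','d0','d5'):pf(load(n),n)
E
```

```text
s0 pointer 64 px [379.  297.1] z 26.4 x 613.6 635.6 y3d 65.39 plane y rng [60.5 64.9 68.3] top only 65.42
s0 finger 17 px [392.5 294.4] z 20.7 x 619.4 628.8 y3d 87.3 plane y rng [84.7 87.  89.2] top only 87.3
s3 pointer 53 px [397.9 287.8] z 26.8 x 614.1 635.5 y3d 97.42 plane y rng [ 92.9  96.5 101. ] top only 97.77
s3 finger 13 px [393.  294.5] z 21.5 x 620.5 629.1 y3d 87.3 plane y rng [84.7 87.5 88.7] top only 87.3
s4 pointer 54 px [400.  286.8] z 26.7 x 614.1 635.9 y3d 100.9 plane y rng [ 96.4 100.9 104.5] top only 101.2
s4 finger 17 px [392.5 294.5] z 21.1 x 619.9 629.2 y3d 86.87 plane y rng [84.4 86.7 89. ] top only 86.87
s5 pointer 58 px [393.8 290.3] z 26.6 x 614.6 635.0 y3d 89.93 plane y rng [85.1 89.  93.1] top only 90.12
s5 finger 15 px [392.9 294.4] z 22.6 x 620.9 629.1 y3d 87.0 plane y rng [84.1 85.7 87.9] top only 86.72
d0 pointer 0
d0 finger 14 px [160.4 259. ] z 21.7 x 624.0 631.9 y3d 87.8 plane y rng [85.5 88.1 90.9] top only 87.8
d5 pointer 0
d5 finger 0
```

```bash
python3 -m pendant '[{"linear":[0,0,0],"twist":2},{"linear":[0,0,0],"twist":4},{"linear":[0,0,0],"twist":4},{"linear":[0,0,0],"twist":4},{"linear":[0,0,0],"twist":4}]'
python3 - <<'E'
from h import *
a=cap('scene','s6');b=cap('side','d6');offs(a,'s6');offs(b,'d6');pf(a,'s6');pf(cap('scene','s6b'),'s6b')
A=cv2.resize(a['frame'][260:320,360:430],None,fx=8,fy=8,interpolation=cv2.INTER_CUBIC);cv2.imwrite('pics/c6.png',A)
E
```

```text
time: 8.35
tool_pos: [572.0, -65.8, 83.6]
tcp_rot: [-3.142, -0.0, 1.901]
contact_force: [-4.8, 3.3, 3.8]
grip_width: 13.7
s6 stop 85.7 x 577.7 [36.1 80.9] 88.8 | marker top z 31.3 y 75.1 96.9 mid 86.0 peg 85.5 70 finger 16 85.1 x 619.6 658.8
d6 stop 90.1 x 573.4 [37.9 81.4] 88.6 | marker top z 31.9 y 77.9 97.1 mid 87.5 peg 88.2 43 finger 95 93.5 x 633.3 657.5
s6 pointer 61 px [392.3 291.2] z 26.6 x 613.9 635.6 y3d 87.09 plane y rng [82.7 86.2 90.7] top only 87.32
s6 finger 7 px [391.6 295.1] z 20.7 x 619.6 628.8 y3d 85.26 plane y rng [84.7 84.7 85.9] top only 85.26
s6b pointer 59 px [392.3 291.3] z 26.9 x 613.7 635.3 y3d 86.81 plane y rng [82.5 86.  89.5] top only 86.98
s6b finger 8 px [391.8 295.1] z 21.2 x 619.7 629.1 y3d 85.24 plane y rng [83.6 84.3 87.7] top only 85.24
```

View pics/c6.png

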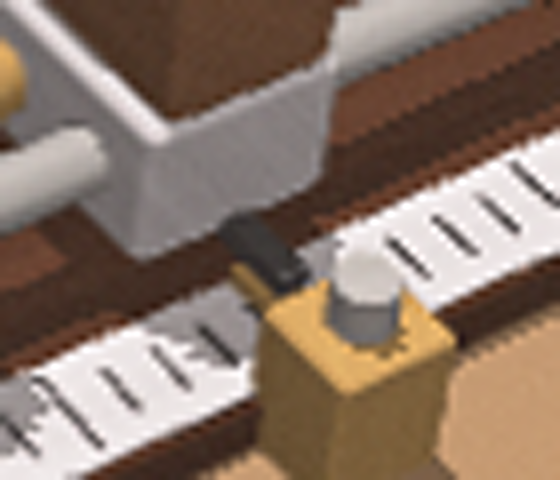

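The pointer now lies opposite the finger: it covers the finger's far side, and pointer y ≈ 86.9 against finger ≈ 87.1. The side camera's block-top estimate says about +2 mm past. I'll let go, lift, and check with the wrist camera from above.

```bash
python3 -m pendant '[{"linear":[0,0,0],"twist":0},{"linear":[0,0,0],"twist":0},{"linear":[0,0,0],"twist":0},{"linear":[0,0,0],"twist":0},{"linear":[0,0,0],"twist":0},{"linear":[0,0,0],"twist":0},{"linear":[0,0,0],"twist":0},{"linear":[0,0,0],"twist":0}]' 0
python3 -m pendant '[{"linear":[0,0,40],"twist":0},{"linear":[0,0,80],"twist":0},{"linear":[0,0,120],"twist":0},{"linear":[30,50,120],"twist":0},{"linear":[50,100,120],"twist":0},{"linear":[60,150,120],"twist":0},{"linear":[60,150,120],"twist":0},{"linear":[60,150,120],"twist":0},{"linear":[60,150,120],"twist":0}]'
python3 - <<'E'
from h import *
w=cap('wrist','w7');a=cap('scene','s7')
offs(a,'s7');pf(a,'s7');offs(w,'w7');pf(w,'w7')
cv2.imwrite('pics/v7.png',w['frame'])
E
```

```text
time: 9.5
tool_pos: [572.0, -65.9, 83.7]
tcp_rot: [3.142, -0.0, 1.901]
contact_force: [-0.5, 0.2, -0.9]
grip_width: 88.4
time: 10.62
tool_pos: [631.9, 82.8, 203.7]
tcp_rot: [-3.141, 0.0, 1.899]
contact_force: [0.6, -0.2, -0.3]
grip_width: 91.4
s7 stop 85.9 x 577.6 [35.6 80.8] 88.9 | marker top z 319.8 y 62.3 106.7 mid 84.5 peg 55.6 3042 finger 17 85.0 x 619.6 671.6
s7 pointer 64 px [392.3 291.2] z 26.8 x 613.9 635.3 y3d 87.04 plane y rng [82.6 86.1 90.5] top only 87.13
s7 finger 8 px [390.8 294.8] z 21.4 x 619.6 628.8 y3d 84.48 plane y rng [83.  84.1 85.3] top only 84.48
w7 stop 88.0 x 575.0 [33.6 77.2] 88.4 | marker top z 312.2 y 40.3 43.8 mid 42.0 peg 51.5 7976 finger 659 41.3 x 617.0 657.1
w7 pointer 26 px [277.  176.5] z 25.7 x 624.4 629.6 y3d 87.69 plane y rng [85.3 87.7 90. ] top only 87.59
w7 finger 1
```

View pics/v7.png

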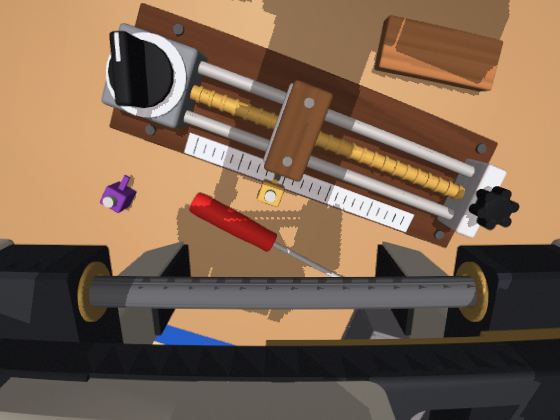

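From above the pointer is at (277,176), right over the finger, with the brass block at (270,191). I'll get the block's centre from this same view.

```bash
python3 - <<'E'
from h import *
w=load('w7');f=w['frame'];hsv=cv2.cvtColor(f,cv2.COLOR_BGR2HSV)
m=np.zeros(f.shape[:2],bool);m[178:208,255:290]=1
vv,uu=np.mgrid[:420,:560];P=depthpt(w,np.c_[uu.ravel(),vv.ravel()]).reshape(420,560,3)
t=m&(P[...,2]>28.5)&(P[...,2]<50);Q=P[t]
tt=m&(abs(P[...,2]-31.3)<2);q=onplane(w,np.argwhere(tt)[:,::-1],31.3)
print('top',tt.sum(),cv2.minAreaRect(q[:,:2].astype(np.float32)),np.array(cv2.minAreaRect(q[:,:2].astype(np.float32))[0])@EY)
pg=m&(P[...,2]>36)&(P[...,2]<50);print('peg',pg.sum(),P[pg].mean(0),P[pg][:,:2].mean(0)@EY)
# stop top: grey ends; pegs on wood + block extents along rods
st=(abs(P[...,2]-92)<6)&(uu>255)&(uu<340)&(vv>70)&(vv<190)
s=onplane(w,np.argwhere(st)[:,::-1],92);r=cv2.minAreaRect(s[:,:2].astype(np.float32));print('stop',r,np.array(r[0])@EY)
cv2.imwrite('pics/c7.png',cv2.resize(f[150:215,240:310],None,fx=8,fy=8,interpolation=cv2.INTER_CUBIC))
print(bot.get_obs()['time'])
E
```

```text
top 97 ((645.3220825195312, 73.62389373779297), (21.987173080444336, 20.719799041748047), 89.52886962890625) 87.09640048370362
peg 104 [645.71630697  73.50568954  38.95239816] 86.98645921964255
stop ((574.9821166992188, 76.0052261352539), (33.83517074584961, 77.15628814697266), 88.4969253540039) 88.00715132904052
10.725
```

View pics/c7.png

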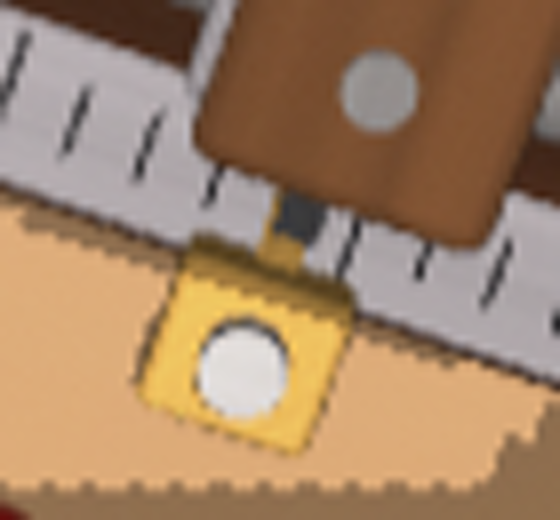

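The block centre is at 87.05 and the pointer at 87.6, so it is about 0.6 mm past; the scene view gives 0 to +0.5 and the side view +2. That leaves roughly +0.7 mm, and the correction is in the allowed direction. There's plenty of time, so I'll regrip at the same pose, turn 1° anticlockwise and let go.

```bash
python3 -m pendant '[{"linear":[-20,-50,0],"twist":0},{"linear":[-40,-100,0],"twist":0},{"linear":[-60,-150,0],"twist":0},{"linear":[-60,-150,0],"twist":0},{"linear":[-60,-150,0],"twist":0},{"linear":[-60,-150,-40],"twist":0},{"linear":[-60,-150,-80],"twist":0},{"linear":[-60,-150,-105],"twist":0},{"linear":[-60,-150,-120],"twist":0},{"linear":[-60,-150,-120],"twist":0},{"linear":[-60,-150,-120],"twist":0}]'
python3 -m pendant '[{"linear":[0,0,0],"twist":0},{"linear":[0,0,0],"twist":0},{"linear":[0,0,0],"twist":0},{"linear":[0,0,0],"twist":0},{"linear":[0,0,0],"twist":0},{"linear":[0,0,0],"twist":0},{"linear":[0,0,0],"twist":0},{"linear":[0,0,0],"twist":0},{"linear":[0,0,0],"twist":0},{"linear":[0,0,0],"twist":0},{"linear":[0,0,0],"twist":0},{"linear":[0,0,0],"twist":0},{"linear":[0,0,0],"twist":0.5},{"linear":[0,0,0],"twist":1},{"linear":[0,0,0],"twist":1},{"linear":[0,0,0],"twist":1},{"linear":[0,0,0],"twist":1}]' 255
python3 - <<'E'
from h import *
a=cap('scene','s8');offs(a,'s8');pf(a,'s8');offs(cap('side','d8'),'d8')
E
```

```text
time: 12.1
tool_pos: [572.9, -65.7, 84.8]
tcp_rot: [3.14, 0.001, 1.901]
contact_force: [0.3, -0.7, 0.5]
grip_width: 91.7
time: 14.22
tool_pos: [571.9, -65.7, 83.6]
tcp_rot: [-3.142, -0.0, 1.918]
contact_force: [-1.0, 2.7, 1.5]
grip_width: 13.6
s8 stop 85.1 x 577.7 [36.1 81. ] 88.9 | marker top z 31.1 y 75.3 97.6 mid 86.5 peg 86.1 72 finger 16 84.8 x 620.0 658.6
s8 pointer 61 px [391.7 291.2] z 26.6 x 612.8 636.3 y3d 86.39 plane y rng [81.7 86.1 89.6] top only 86.66
s8 finger 7 px [391.4 294.9] z 22.0 x 620.0 628.1 y3d 84.89 plane y rng [83.7 84.8 84.9] top only 84.89
d8 stop 90.0 x 573.4 [37.8 81.4] 88.8 | marker top z 31.5 y 77.8 98.3 mid 88.1 peg 88.5 43 finger 90 93.6 x 632.4 657.5
```

Moved about 0.6 mm further; the pointer is now at 86.4–86.7 against the marker at 86.3–87.1. I'll release, lift and check.

```bash
python3 -m pendant '[{"linear":[0,0,0],"twist":0},{"linear":[0,0,0],"twist":0},{"linear":[0,0,0],"twist":0},{"linear":[0,0,0],"twist":0},{"linear":[0,0,0],"twist":0},{"linear":[0,0,0],"twist":0},{"linear":[0,0,0],"twist":0},{"linear":[0,0,0],"twist":0}]' 0
python3 -m pendant '[{"linear":[0,0,40],"twist":0},{"linear":[0,0,80],"twist":0},{"linear":[0,0,120],"twist":0},{"linear":[30,50,120],"twist":0},{"linear":[50,100,120],"twist":0},{"linear":[60,150,120],"twist":0},{"linear":[60,150,120],"twist":0},{"linear":[60,150,120],"twist":0},{"linear":[60,150,120],"twist":0}]'
python3 - <<'E'
from h import *
w=cap('wrist','w9');f=w['frame'];a=cap('scene','s9');pf(a,'s9');pf(w,'w9')
m=np.zeros(f.shape[:2],bool);m[178:208,255:290]=1
vv,uu=np.mgrid[:420,:560];P=depthpt(w,np.c_[uu.ravel(),vv.ravel()]).reshape(420,560,3)
for lo,hi in((29.3,33.3),(36,50)):
    t=m&(P[...,2]>lo)&(P[...,2]<hi);q=onplane(w,np.argwhere(t)[:,::-1],np.median(P[t][:,2]))[:,:2]
    print(t.sum(),np.array(cv2.minAreaRect(q.astype(np.float32))[0])@EY)
cv2.imwrite('pics/c9.png',cv2.resize(f[150:215,240:310],None,fx=8,fy=8,interpolation=cv2.INTER_CUBIC))
E
```

```text
time: 15.32
tool_pos: [572.0, -65.9, 83.6]
tcp_rot: [-3.142, -0.0, 1.918]
contact_force: [-0.5, -0.1, -0.6]
grip_width: 88.6
time: 16.45
tool_pos: [631.9, 82.8, 203.7]
tcp_rot: [-3.141, 0.0, 1.916]
contact_force: [-0.0, -0.1, 0.1]
grip_width: 91.9
s9 pointer 63 px [391.9 291.3] z 26.5 x 613.0 635.4 y3d 86.56 plane y rng [81.7 86.1 89.7] top only 86.88
s9 finger 9 px [391.4 295.1] z 22.4 x 619.6 629.2 y3d 84.61 plane y rng [82.3 84.5 84.6] top only 84.59
w9 pointer 28 px [276.8 176.3] z 25.7 x 624.2 629.7 y3d 87.31 plane y rng [84.9 87.3 89.6] top only 87.31
w9 finger 2
125 86.84382890930176
109 87.1074736907959
```

View pics/c9.png

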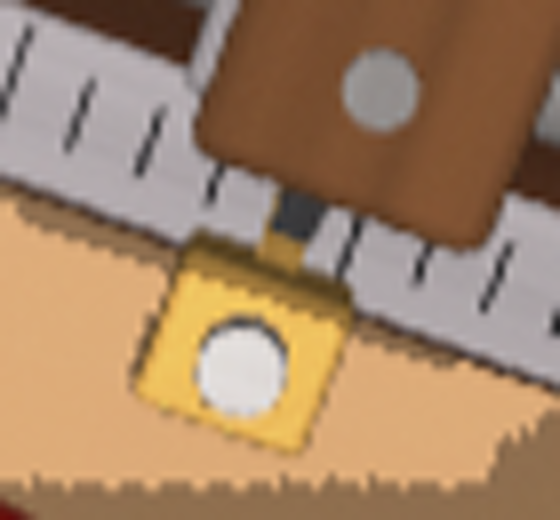

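The pointer (302,212) sits over the finger (283,250) within about 0.3 mm, with the robot clear of everything. Handing in.

```bash
python3 -c "
from plant import bot
print(bot.close_job(),bot.get_obs()['time'])"
```

```text
the job is handed in; nothing more can be done
the job is handed in; nothing more can be done
```

The stop is set to the brass marker and the job is handed in, finished at about 16.5 s of the 32 s allowed.

**What I did:**
- I gripped the bar knob and turned it 65.5° clockwise. That ran the stop about 15 mm past the marker (13.8 mm by the scene camera, 16.7 mm by the side camera).
- I then turned it 38° anticlockwise, which took up the slack, and let go to check from above.
- That check showed the stop about 0.6 mm past. I regripped, turned 1° further anticlockwise and let go again. The last drive was towards the gearbox, so the slack should be taken up, though I could not measure it directly.

**Last checks, all after the final release:**
- **Wrist camera:** pointer at 87.3 mm along the rods, marker at 86.8–87.1 mm, so about +0.3 mm.
- **Scene camera:** pointer at 86.6–86.9 mm, with the marker's finger and block at 86–87 mm in earlier views. That is within about 0.5 mm.
- **Side camera, which disagrees:** it put the stop about 1.5–2 mm past the marker. It cannot see the pointer and judged from the top of the block, so I gave it less weight.
- **Forces:** readings between moves stayed within a few newtons, and the arm was clear of everything at hand-in.

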